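# Set and lock the camera stand's column at its mark

## Task

Get the desk camera stand ready for the camera: take hold of the dark knurled head, draw the loose column up until its whole orange band has just come out of the red cam ring (lower edge of the band flush with the ring's top), and, without letting go of the head (the unlocked column drops), swing the red lever round clockwise to its stop to lock it. Finish still gripping the head with the column at the mark and the lever fully closed, so that the camera can be screwed on; leave the coffee glass, the camera and the other things on the desk alone.

Things in the scene. Friction and masses are not known exactly. Their poses are not given: they have to be found in the camera images.
- stand: Camera stand, fixed to the desk (does not move): white round foot 130 mm across, aluminium tube 33 mm across, black clamp collar, red cam ring. Origin: centre of the underside of the foot; z up, on the column's axis.
- ring_top (a point): Point on the column's axis at the flat top face of the red cam ring, 118 mm above the desk. The ring is 46 mm across. The fingertips must stay above this face.
- column: Sliding round steel column (20 mm, about 300 g) with a dark knurled head on top: a cylinder 32 mm across, 34 mm tall, only a 9 mm brass screw and rubber pad above it. Slides up and down in the stand and spins freely about its axis, so it turns with the gripper. With the clamp open it drops when not held. Origin on the axis, at desk height when the column is down.
- head (a point): Centre of the knurled head, on the axis; half the head's height (17 mm) is above it and below it. At the start it is 145 mm above the desk, 27 mm above the ring's top; at the mark it is 53 mm above the ring's top (171 mm above the desk). A grip of about 30 N on the head holds it well.
- band (a point): Lower edge of the 4 mm tall orange band, on the column's axis. At the mark it is level with ring_top; at the start it is hidden 26 mm below it.
- riser (a joint): Height of the column above its bottom stop in m: 0 at the start, 0.026 at the mark, 0.055 at the top stop.
- cam_lever (a joint): Lever angle in rad: 0 fully open, 0.80 fully closed against its stop; grows clockwise seen from above, about the column's own axis. At the start it is between 0 and 0.2. It stays where it is left. It moves easily (0.07 N m) to about 0.25, then the clamp bites: up to 0.4 N m, some 15 N on the paddle, to the stop, where it stays closed and the column is locked.
- paddle (a point): Middle of the lever's red upright paddle, 36 mm from the column's axis, 160 mm above the desk. The paddle is a flat radial plate beside the head, 24 to 48 mm from the axis, 8 mm thick, top 176 mm above the desk. It turns about the column's axis: a finger gripping the head above the ring pushes it round when the gripper turns about the vertical.
- camera: Small black camera with a round lens, 34 x 62 x 44 mm, standing on the desk. Bystander. Origin under its centre.
- coffee_glass: Glass of milky coffee, 78 mm across, 88 mm tall, standing on the desk. Bystander. Origin under its centre.
- notes_pad: Pad of light sticky notes, 66 x 66 x 13 mm, lying on the desk. Bystander. Origin under its centre.
- marker: Black cap pen, 17 x 132 mm, lying on the desk. Bystander. Origin under its centre.
Things that resemble listed ones, but are neither listed nor needed, are in the scene too. There is more than one size of the stand; the one meant has the size given above.

How it is judged:
By the outcome, as a careful person would: the job done as asked, in the order asked, and still so for the second after the job is handed in, while the arm keeps its last pose, push and grip.
It also fails if it takes over 35 s, if anything falls off the work surface, if the arm or the gripper's body presses on something with over 40 N, if the wrist force passes 120 N, or if a joint passes its speed limit or range.

## Robot

A 6-joint arm with a two-finger parallel gripper is mounted at the origin on a cart in front of the work surface, level with it; the furniture and walls round the work are solid. World frame = base frame: x ahead of the robot, y to its left, z up, the work surface at z = 0. Lengths are in m, angles in rad, forces in N, time in s.
With the tool pointing down it reaches from about 0.35 to 0.975 m from the base axis. Payload 4.9 kg.
Tool frame: the origin (TCP) lies on the centre line of the jaws, within the pads' length; the fingertips stand ahead of it and the grasp point (between the pads) is the TCP (manip.tip_extent is the z of the fingertips in the tool frame, in m); z points along the fingers, y is the line along which they close (so a half turn about z gives the same grasp; the last joint's range is limited). The gripper opens to 85 mm and grips with 20 to 120 N. Pads are 22 mm wide; open, the fingers measure 114 mm over their backs; the gripper's body (76 mm by 85 mm) begins 54 mm behind the grasp point. The pads swing forward as they close: fully open they stand 13 mm farther back than shut.
Start: joints at [-1.417, 0.053, 1.613, -0, 1.476, -0.119], TCP at [0.168, -0.602, 0.212] pointing down, gripper open.
Joint ranges: [-3.01, 3.01], [-1.01, 2.22], [0.06, 2.58], [-1.02, 4.17], [0.09, 2.62], [-3.14, 3.14]. Speed limits (rad/s): [2.57, 2.57, 3.14, 3.14, 3.14, 3.14].

## Interface

Orientations are given as a unit quaternion [w, x, y, z].
In Python, from plant import manip gives the robot as it stands. The module is installed in compiled form; this text tells all that it offers.
- The arm moves only by the shell command python3 -m crank 'ROWS'. ROWS is a JSON list of rows, 1 to 5 of them, each of 7 numbers: the opening from 0.0 (shut) to 1.0 (fully open), then dx, dy, dz in shares of 60 cm (1.0 is 60 cm), then a rotation vector rx, ry, rz in parts of the range, where 1.0 means 90 degrees; each row shifts and turns the commanded pose from where the row before left it, along the tool's axes as they then stand; what a row does not reach is not made up. A row lasts 1/8 s, in which the tool goes at most 0.0625 m and 0.188 rad, less where a joint would pass 70% of its speed; a pose out of reach is approached as far as the arm can. The fingers move at their own pace and stop on an object; the grip force is fixed at half the most. Time passes only in rows, so rows that do not move let the fingers close. It prints the time, the measured TCP pose, the force, the opening and the grip force at its end. Input that does not fit is refused with a message, and nothing moves.
- manip.state(): the state, without advancing time (a new reading comes with each control period).
- manip.grab_frame(name): name is "scene" or "side" or "wrist"; returns (picture, depth): 420x560x3 uint8, red, green, blue; 420x560 float32, m along the optical axis (not along the pixel's ray), 0 where there is no reading.
- manip.camera_params(name): a dict with "intrinsics" (3x3 intrinsics, pixels), "k1" (the pictures are not rectified: a ray, as slopes to the right and down, at radius r is drawn at 1 + k1 r^2 times it, then the intrinsics apply), "xyz" and "orientation" of the camera in the world. Camera axes: x right, y down, z forward; pixel columns grow to the right and rows downward; lengths in m; the calibration is good to about 2 mm. A picture is of the moment at which its call begins: read the wrist's pose just before it. camera_params takes no time and is no camera call; for the wrist camera it gives the pose at the moment of the call.
- manip.job_done(): hands the job in; it is judged then, once.
Trained networks look in the newest picture that a camera, given by its name, has taken for a name from the list of things; names that differ only in an ending like _2 or _b are one class to them, and where a whole thing is asked for, a point or a joint stands for the part that bears it (a point fixed in the world has none). Each returns a list of dicts, best first, with "conf" (0 to 1); they miss things now and then, are a little off and sometimes report something else, mostly with a low value. They report only what shows in the picture. A call takes as long as a camera call. They do not tell look-alikes from the thing itself.
- manip.look_for(camera, query): "extent" ([left, top, right, bottom] in pixels, round what is visible of it).
- manip.outline_of(camera, query): "region" (420x560 bool, what is visible of it) and "extent" ([left, top, right, bottom] in pixels, round what is visible of it).
- manip.mark_of(camera, query): "centre" ([row, column] in pixels: a listed point, or the origin of a listed thing).
The state is a dict: "time": time; "joint_pos": joint angles; "joint_vel": joint speeds; "joint_efforts": joint torques, N m; "tool_pos": TCP position; "tool_rot": TCP orientation; "contact_force": force on the tool from outside, world axes, zero at the start; "ft_torque": the same for the moment, N m; "gripper_width": opening from 0.0 (shut) to 1.0 (fully open); "grasp_force": force on a finger pad.
Only numpy, scipy, OpenCV 4.12 (cv2) and the standard library are available. Lean on these libraries where they do the work, as an engineer would, in place of code of your own. Each camera call takes 0.05 s, during which the arm holds its last target. There are 200 camera calls.

## Working session

There is one attempt and no reset: what is moved stays moved. The work goes in short steps, Python scripts to look and compute and a shell command to move; the robot and the scene stay as the last step left them, time stands still between calls to the robot, and variables do not carry over. Pictures are saved under pics/ and viewed, at most 10 in all, crops included, and the job is handed in when it is done.

```bash
mkdir -p pics; cat > h.py <<'E'
import numpy as np, cv2
from scipy.spatial.transform import Rotation as R
from plant import manip
def rot(q): return R.from_quat([q[1],q[2],q[3],q[0]]).as_matrix()
def ray(p,u,v):
    K=np.array(p["intrinsics"]); xd=np.array([(u-K[0,2])/K[0,0],(v-K[1,2])/K[1,1]])
    x=xd.copy()
    for _ in range(20): x=xd/(1+p["k1"]*(x@x))
    return np.array([x[0],x[1],1.])
def pt(p,u,v,d): return rot(p["orientation"])@(ray(p,u,v)*d)+np.array(p["xyz"])
def atz(p,u,v,z):
    r=rot(p["orientation"])@ray(p,u,v); o=np.array(p["xyz"]); return o+r*(z-o[2])/r[2]
def proj(p,X):
    K=np.array(p["intrinsics"]); c=rot(p["orientation"]).T@(np.array(X)-np.array(p["xyz"])); s=c[:2]/c[2]; s=s*(1+p["k1"]*(s@s))
    return K[0,0]*s[0]+K[0,2],K[1,1]*s[1]+K[1,2]
def save(n,im): cv2.imwrite("pics/"+n,im[:,:,::-1])
E
python3 - <<'E'
from h import *
s=manip.state(); print(s["tool_pos"],s["tool_rot"],s["time"],manip.tip_extent)
ims=[]
for c in ["scene","side"]:
    p=manip.camera_params(c); im,d=manip.grab_frame(c); ims.append(im); print(c,p["xyz"])
    np.savez("f_"+c,im=im,d=d)
    for q in ["head","paddle","stand"]:
        for r in manip.mark_of(c,q)[:3]:
            v,u=r["centre"]; dd=d[int(v),int(u)]
            z={"head":.145,"paddle":.16,"stand":0}[q]
            print(c,q,round(r["conf"],2),int(u),int(v),pt(p,u,v,dd).round(3),atz(p,u,v,z).round(3))
save("scene.png",ims[0]);save("side.png",ims[1])
E
```

```text
[ 0.16829709 -0.60122035  0.21076726] [-1.02040491e-03  9.90709486e-01  1.35991442e-01 -2.34456449e-05] 0.0 0.019
scene [0.28074401 0.54641733 0.90162761]
scene head 0.76 243 255 [0.601 0.078 0.159] [0.607 0.069 0.145]
scene head 0.7 230 326 [0.547 0.23  0.12 ] [0.539 0.24  0.145]
scene head 0.38 257 253 [0.569 0.066 0.173] [0.58  0.048 0.145]
scene paddle 0.6 256 255 [0.571 0.069 0.166] [0.574 0.065 0.16 ]
scene paddle 0.46 238 326 [0.529 0.227 0.127] [0.518 0.24  0.16 ]
scene stand 0.93 233 347 [0.545 0.235 0.029] [0.554 0.225 0.   ]
scene stand 0.91 247 288 [0.597 0.079 0.022] [0.605 0.068 0.   ]
side [ 0.94811354 -1.01259101  0.5707222 ]
side head 0.46 304 180 [0.606 0.054 0.148] [0.604 0.061 0.145]
side head 0.42 306 173 [0.605 0.065 0.166] [0.588 0.121 0.145]
side paddle 0.56 294 175 [0.572 0.059 0.157] [0.575 0.051 0.16 ]
side paddle 0.4 300 169 [0.532 0.228 0.116] [0.573 0.107 0.16 ]
side stand 0.7 307 221 [0.621 0.039 0.017] [0.612 0.071 0.   ]
side stand 0.5 304 205 [0.608 0.051 0.064] [0.565 0.185 0.   ]
```

```bash
python3 - <<'E'
from h import *
a=np.load("f_scene.npz")["im"];b=np.load("f_side.npz")["im"]
c=cv2.resize(a[180:420,120:400],None,fx=2,fy=2);save("a.png",np.hstack([cv2.resize(a,(400,300)),cv2.resize(b,(400,300))]))
save("b.png",np.hstack([cv2.resize(a[220:370,180:300],(400,500),interpolation=2),cv2.resize(b[130:250,250:346],(400,500),interpolation=2)]))
E
```

```text
(no output)
```

View pics/scene.png

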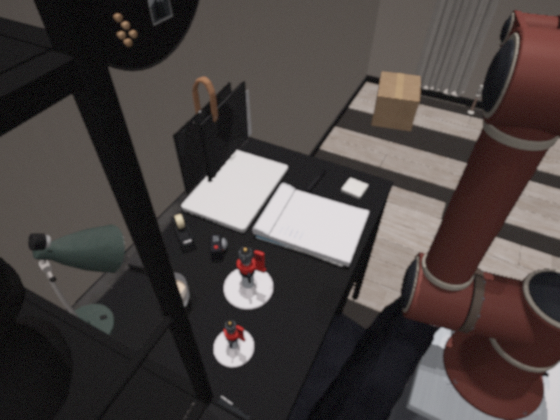

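View pics/b.png

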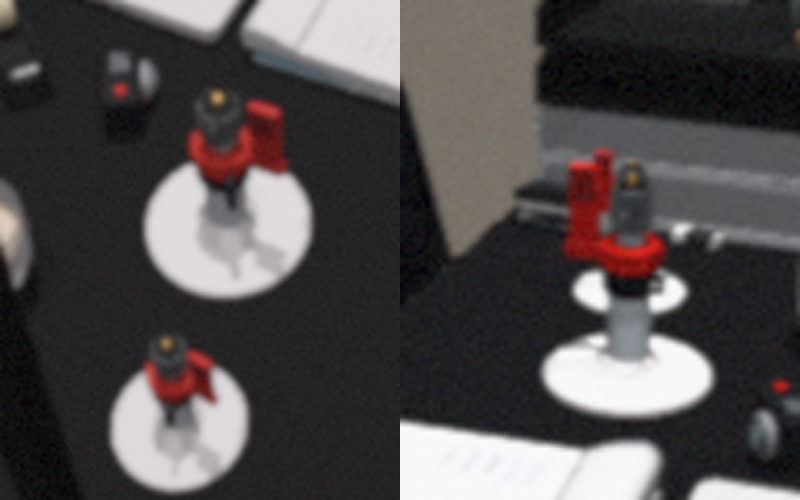

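View pics/side.png

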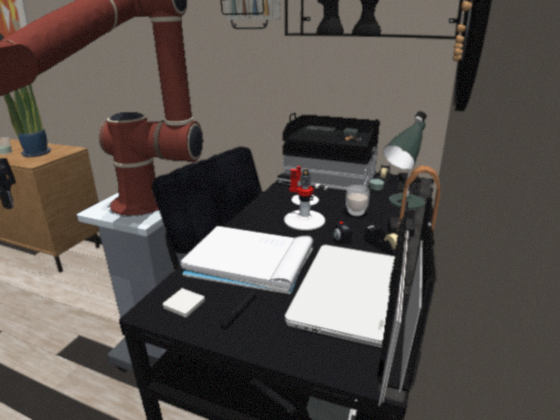

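Scene view: two stands. The larger one, with its foot at about (247,288), is the likely target; the smaller is at (233,347). The target's paddle points toward the robot. Next I'll check foot sizes, refine the axis and look for obstacles.

```bash
python3 - <<'E'
from h import *
for c in ["scene","side"]:
    f=np.load(f"f_{c}.npz"); im,d=f["im"].astype(int),f["d"]; p=manip.camera_params(c)
    V,U=np.mgrid[0:420,0:560]
    K=np.array(p["intrinsics"]); x=(U-K[0,2])/K[0,0]; y=(V-K[1,2])/K[1,1]; a,b=x.copy(),y.copy()
    for _ in range(20): s=1+p["k1"]*(a*a+b*b); a,b=x/s,y/s
    P=(np.stack([a,b,np.ones_like(a)],-1)*d[...,None])@rot(p["orientation"]).T+np.array(p["xyz"])
    ok=d>0
    X,Y,Z=P[...,0],P[...,1],P[...,2]
    m=ok&(X>.1)&(X<.85)&(Y>-.5)&(Y<.45)&(Z>.06)
    cells={}
    for q in P[m]:
        k=(int(q[0]//.1),int(q[1]//.1)); cells.setdefault(k,[]).append(q[2])
    print(c,{tuple(np.round(np.array(k)*.1,1)):(len(v),round(max(v),2)) for k,v in cells.items() if len(v)>5})
    white=ok&(im.min(-1)>110)&(abs(Z-.005)<.012)&(X>.4)&(X<.75)&(Y>-.05)&(Y<.33)
    n,L,st,ce=cv2.connectedComponentsWithStats(white.astype(np.uint8))
    for i in range(1,n):
        if st[i,4]>100:
            q=P[L==i]; print("foot",st[i,4],q[:,:2].min(0).round(3),q[:,:2].max(0).round(3))
    near=ok&(np.hypot(X-.605,Y-.068)<.07)&(Z>.1)&(Z<.19)
    red=near&(im[...,0]>2*im[...,1]+30)
    pad=red&(Z>.14); print("paddle",pad.sum(),np.median(P[pad],0).round(3),P[pad].min(0).round(3),P[pad].max(0).round(3))
    ring=red&(Z<.125)&(np.hypot(X-.605,Y-.068)<.035); print("ring",ring.sum(),P[ring].mean(0).round(3),P[ring].min(0).round(3),P[ring].max(0).round(3))
E
```

```text
scene {(np.float64(0.2), np.float64(-0.5)): (16, np.float64(0.56)), (np.float64(0.1), np.float64(-0.5)): (56, np.float64(0.59)), (np.float64(0.2), np.float64(-0.1)): (150, np.float64(0.72)), (np.float64(0.2), np.float64(0.0)): (12110, np.float64(0.72)), (np.float64(0.1), np.float64(-0.4)): (6, np.float64(0.6)), (np.float64(0.1), np.float64(0.0)): (10926, np.float64(0.72)), (np.float64(0.8), np.float64(0.1)): (12, np.float64(0.25)), (np.float64(0.8), np.float64(0.2)): (1315, np.float64(0.27)), (np.float64(0.6), np.float64(0.0)): (196, np.float64(0.17)), (np.float64(0.5), np.float64(0.0)): (497, np.float64(0.18)), (np.float64(0.1), np.float64(-0.1)): (105, np.float64(0.3)), (np.float64(0.7), np.float64(0.1)): (170, np.float64(0.09)), (np.float64(0.2), np.float64(0.1)): (1774, np.float64(0.26)), (np.float64(0.5), np.float64(0.2)): (369, np.float64(0.13)), (np.float64(0.1), np.float64(0.1)): (610, np.float64(0.15)), (np.float64(0.2), np.float64(0.2)): (2438, np.float64(0.15)), (np.float64(0.1), np.float64(0.2)): (153, np.float64(0.14)), (np.float64(0.3), np.float64(0.2)): (48, np.float64
[... 1899 characters left out ...]
loat64(0.2)): (506, np.float64(0.15)), (np.float64(0.1), np.float64(0.1)): (14, np.float64(0.14)), (np.float64(0.3), np.float64(0.2)): (18, np.float64(0.08)), (np.float64(0.5), np.float64(0.2)): (69, np.float64(0.13)), (np.float64(0.5), np.float64(0.0)): (305, np.float64(0.18)), (np.float64(0.6), np.float64(0.0)): (289, np.float64(0.17)), (np.float64(0.7), np.float64(0.2)): (135, np.float64(0.09)), (np.float64(0.7), np.float64(0.1)): (211, np.float64(0.09)), (np.float64(0.2), np.float64(-0.2)): (10, np.float64(0.1))}
foot 364 [ 0.53  -0.001] [0.668 0.162]
paddle 74 [0.569 0.06  0.158] [0.558 0.056 0.14 ] [0.579 0.066 0.175]
ring 128 [0.602 0.054 0.112] [0.571 0.041 0.101] [0.626 0.084 0.123]
```

```bash
python3 - <<'E'
from h import *
for c in ["scene","side"]:
    f=np.load(f"f_{c}.npz"); im,d=f["im"].astype(int),f["d"]; p=manip.camera_params(c)
    for v in range(0,420,2):
        for u in range(0,560,2):
            pass
    g=[(u,v,pt(p,u,v,d[v,u]),im[v,u]) for v in range(0,420,5) for u in range(0,560,5) if d[v,u]>0]
    s=[t for t in g if .18<t[2][0]<.4 and -.25<t[2][1]<.2 and t[2][2]>.06]
    print(c,len(s))
    for t in s[::max(1,len(s)//22)]: print(t[0],t[1],t[2].round(2),t[3])
E
```

```text
scene 758
515 30 [ 0.24 -0.01  0.71] [53 29 26]
535 45 [0.22 0.04 0.72] [135  84  78]
515 60 [0.24 0.05 0.7 ] [120 110 102]
550 70 [0.2  0.06 0.7 ] [111  64  60]
495 85 [0.24 0.05 0.67] [20 24 24]
515 95 [0.22 0.07 0.67] [65 36 34]
535 105 [0.2  0.07 0.66] [58 29 30]
500 120 [0.22 0.06 0.63] [46 25 25]
480 135 [0.23 0.02 0.58] [65 51 48]
480 150 [0.23 0.04 0.57] [44 26 21]
475 165 [0.22 0.04 0.55] [48 29 26]
485 180 [0.21 0.05 0.54] [58 33 28]
500 195 [0.18 0.06 0.52] [63 33 30]
465 215 [0.21 0.06 0.47] [58 37 33]
445 235 [0.22 0.05 0.41] [49 24 23]
420 255 [0.24 0.01 0.3 ] [98 55 50]
420 270 [0.23 0.05 0.3 ] [129  82  75]
435 285 [0.2  0.07 0.3 ] [72 55 52]
420 305 [0.21 0.1  0.26] [78 42 39]
390 325 [0.24 0.07 0.12] [15 13 17]
370 345 [0.27 0.11 0.08] [11 12 16]
380 360 [0.24 0.17 0.15] [26 25 30]
395 375 [0.21 0.18 0.14] [29 28 33]
side 277
150 0 [ 0.19 -0.05  0.65] [65 33 32]
170 5 [ 0.24 -0.03  0.63] [58 33 31]
160 15 [ 0.2  -0.03  0.61] [69 37 33]
160 25 [ 0.2  -0.03  0.59] [67 37 32]
170 35 [ 0.22 -0.02  0.56] [67 34 30]
180 45 [0.23 0.01 0.53] [53 25 22]
165 60 [ 0.2  -0.02  0.49] [72 39 34]
170 70 [ 0.21 -0.02  0.46] [75 42 36]
180 80 [0.23 0.   0.43] [59 31 25]
165 95 [ 0.18 -0.02  0.39] [66 34 28]
185 105 [0.23 0.01 0.36] [61 33 28]
170 120 [ 0.19 -0.02  0.31] [92 68 63]
180 130 [ 0.22 -0.01  0.28] [126  64  61]
175 140 [ 0.21 -0.03  0.26] [97 53 44]
170 150 [ 0.19 -0.04  0.22] [63 33 27]
195 155 [0.25 0.02 0.2 ] [23 25 26]
220 160 [0.25 0.17 0.14] [24 27 33]
190 170 [0.21 0.03 0.14] [16 14 23]
185 175 [ 0.22 -0.01  0.13] [25 23 27]
175 180 [ 0.21 -0.05  0.13] [17 16 20]
165 185 [ 0.2  -0.09  0.13] [14  6 11]
165 190 [ 0.2  -0.1   0.11] [16 12 17]
175 195 [ 0.22 -0.08  0.09] [18 17 19]
175 205 [ 0.22 -0.09  0.06] [20 20 27]
```

Careful with the scale: shifts go in shares of 60 cm and turns go in shares of 90 degrees. That gives: -0.06 m / 0.6 = -0.1, 0.046 m / 0.6 = 0.0767.

```bash
python3 -m crank '[[1, 0, 0, -0.1, 0, 0, 0], [1, 0, 0, -0.1, 0, 0, 0], [1, 0.0767, -0.0667, 0, 0, 0, 0], [1, 0.0767, -0.0667, 0, 0, 0, 0], [1, 0.0767, -0.0667, 0, 0, 0, 0]]' && python3 -m crank '[[1, 0.0767, -0.0667, 0, 0, 0, 0], [1, 0.0767, -0.0667, 0, 0, 0, 0], [1, 0.0767, -0.0667, 0, 0, 0, 0], [1, 0.0767, -0.0667, 0, 0, 0, 0], [1, 0.0767, -0.0667, 0, 0, 0, 0]]' && python3 -m crank '[[1, 0.0767, -0.0667, 0, 0, 0, 0], [1, 0.0767, -0.0667, 0, 0, 0, 0], [1, 0.0767, -0.0667, 0, 0, 0, 0], [1, 0.0767, -0.0667, 0, 0, 0, 0], [1, 0.0767, -0.0667, 0, 0, 0, 0]]'
```

```text
time: 1.02
tool_pos: [0.2696, -0.4477, 0.3323]
tool_rot: [0.0, 0.991, 0.136, 0.0]
contact_force: [0.5, 0.3, 0.6]
gripper_width: 1.0
grasp_force: 0.0
time: 1.65
tool_pos: [0.4373, -0.1927, 0.3323]
tool_rot: [0.0, 0.991, 0.136, 0.0]
contact_force: [0.7, 0.1, -0.2]
gripper_width: 1.003
grasp_force: 0.0
time: 2.28
tool_pos: [0.6051, 0.0619, 0.3322]
tool_rot: [0.0, 0.991, 0.136, 0.0]
contact_force: [0.4, -0.8, -0.5]
gripper_width: 1.0
grasp_force: 0.0
```

In the tool's units: -0.188 rad / 1.5708 = -0.1197.

```bash
python3 -m crank '[[1, 0, 0, 0, 0, 0, -0.1197], [1, 0, 0, 0, 0, 0, -0.1197], [1, 0, 0, 0, 0, 0, -0.1197], [1, 0, 0, 0, 0, 0, -0.1197], [1, 0, 0, 0, 0, 0, -0.1197]]' && python3 -m crank '[[1, 0, 0, 0, 0, 0, -0.1197], [1, 0, 0, 0, 0, 0, -0.1197], [1, 0, 0, 0, 0, 0, -0.1197], [1, 0, 0, 0, 0, 0, -0.1197], [1, 0, 0, 0, 0, 0, -0.1197]]' && python3 -m crank '[[1, 0, 0, 0, 0, 0, -0.1197], [1, 0, 0, 0, 0, 0, -0.1197], [1, 0, 0, 0, 0, 0, -0.1197], [1, 0, 0, 0, 0, 0, -0.1197], [1, 0, 0, 0, 0, 0, -0.1197]]'
python3 - <<'E'
from h import *
s=manip.state(); print(np.round(s["joint_pos"],3),s["tool_pos"],rot(s["tool_rot"]).round(3))
p=manip.camera_params("wrist"); im,d=manip.grab_frame("wrist"); np.savez("f_w",im=im,d=d); save("w1.png",im); print(p["xyz"])
for q,z in [("head",.145),("paddle",.16),("stand",0)]:
    for r in manip.mark_of("wrist",q)[:3]:
        v,u=r["centre"]; print(q,round(r["conf"],2),int(u),int(v),atz(p,u,v,z).round(4),pt(p,u,v,d[int(v),int(u)]).round(3))
E
```

```text
time: 2.9
tool_pos: [0.6042, 0.06, 0.332]
tool_rot: [-0.0, 0.821, 0.571, -0.0]
contact_force: [0.7, -0.8, -0.5]
gripper_width: 1.001
grasp_force: 0.0
time: 3.52
tool_pos: [0.6041, 0.06, 0.332]
tool_rot: [0.0, 0.474, 0.881, -0.0]
contact_force: [0.4, 0.5, 0.7]
gripper_width: 0.997
grasp_force: 0.0
time: 4.15
tool_pos: [0.6041, 0.06, 0.332]
tool_rot: [-0.0, 0.025, 1.0, 0.0]
contact_force: [0.5, -0.0, -0.1]
gripper_width: 1.003
grasp_force: 0.0
[-0.024 -0.033  1.502  0.     1.672 -1.544] [0.60413805 0.06002002 0.33201671] [[-0.999  0.05  -0.   ]
 [ 0.05   0.999  0.   ]
 [ 0.     0.    -1.   ]]
[0.52054208 0.06424759 0.49420989]
head 0.69 281 183 [0.6055 0.0641 0.145 ] [0.6   0.064 0.168]
head 0.58 414 124 [0.5492 0.2065 0.145 ] [0.551 0.217 0.119]
paddle 0.95 276 146 [0.5635 0.0615 0.16  ] [0.562 0.062 0.176]
paddle 0.71 426 99 [0.5246 0.2101 0.16  ] [0.525 0.224 0.128]
stand 0.73 280 159 [0.6035 0.0642 0.    ] [0.574 0.064 0.176]
stand 0.56 387 118 [0.5503 0.2247 0.    ] [0.548 0.215 0.03 ]
```

View pics/w1.png

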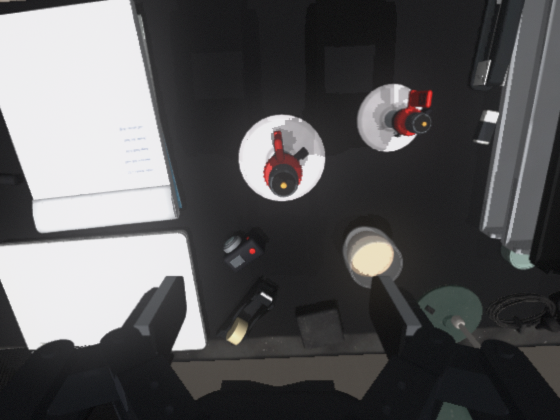

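The wrist view shows the target stand: head at (284,185), paddle at (278,143), foot centred near (282,157). Now I'll refine the axis.

```bash
python3 - <<'E'
from h import *
f=np.load("f_w.npz"); im=f["im"].astype(int); p=manip.camera_params("wrist")
m=((im.min(-1)>140)).astype(np.uint8); m[:, :235]=0; m[:,330:]=0; m[:110]=0;m[206:]=0
n,L,st,ce=cv2.connectedComponentsWithStats(m); i=1+st[1:,4].argmax(); 
h=cv2.convexHull(np.argwhere(L==i)[:,::-1].astype(np.int32)).reshape(-1,2)
for z in (0,.008):
    q=np.array([atz(p,u,v,z)[:2] for u,v in h],np.float32); print(z,cv2.fitEllipse(q))
hsv=cv2.cvtColor(f["im"],cv2.COLOR_RGB2HSV)
y=(hsv[...,0]>12)&(hsv[...,0]<30)&(hsv[...,1]>130)&(hsv[...,2]>90); y[:170]=0;y[200:]=0;y[:,:265]=0;y[:,300:]=0
a=np.argwhere(y); print("brass",len(a),a.mean(0),atz(p,a[:,1].mean(),a[:,0].mean(),.169))
r=((hsv[...,0]<8)|(hsv[...,0]>172))&(hsv[...,1]>150)&(hsv[...,2]>60); 
b=np.argwhere(r[125:165,262:300])+[125,262]; 
q=np.array([pt(p,u,v,f["d"][v,u]) for v,u in b]); q=q[(q[:,2]>.165)&(q[:,2]<.185)]; c=q.mean(0); print("paddle top",len(q),c,q.min(0),q.max(0), np.linalg.svd(q[:,:2]-c[:2])[2][0])
r,=manip.outline_of("wrist","head")[:1]; print(r["extent"])
l,t,rr,bb=r["extent"];print(atz(p,l,(t+bb)/2,.162),atz(p,rr,(t+bb)/2,.162))
E
```

```text
0 ((0.603335440158844, 0.06612853705883026), (0.1313013881444931, 0.13159948587417603), 145.18902587890625)
0.008 ((0.6019960641860962, 0.06611057370901108), (0.12917594611644745, 0.12946924567222595), 145.18792724609375)
brass 25 [185.04 283.4 ] [0.60174666 0.06637891 0.169     ]
paddle top 60 [0.55913069 0.0629439  0.17565387] [0.55413223 0.06014947 0.17386261] [0.56478804 0.06616456 0.17727269] [ 0.99978659 -0.02065838]
[401.6, 117.4, 432.2, 133.8]
[0.54970077 0.18719818 0.162     ] [0.55142199 0.21779609 0.162     ]
```

In the tool's units: 0.05 m / 0.6 = 0.0833, 0.006 m / 0.6 = 0.01.

```bash
python3 -m crank '[[1, 0.0038, 0.01, 0.0833, 0, 0, 0], [1, 0, 0, 0.0833, 0, 0, 0], [1, 0, 0, 0.0833, 0, 0, 0], [1, 0, 0, 0.0633, 0, 0, 0], [1, 0, 0, 0, 0, 0, 0]]' && python3 -m crank '[[0.6, 0, 0, 0, 0, 0, 0], [0.45, 0, 0, 0, 0, 0, 0], [0.42, 0, 0, 0, 0, 0, 0]]'
python3 - <<'E'
from h import *
p=manip.camera_params("side"); im,d=manip.grab_frame("side")
save("s2.png",cv2.resize(im[130:250,230:390],(800,600),interpolation=2)); s=manip.state(); print(s["gripper_width"],s["contact_force"],s["tool_pos"])
E
```

```text
time: 5.03
tool_pos: [0.5994, 0.0662, 0.1398]
tool_rot: [-0.004, 0.029, 1.0, -0.0]
contact_force: [-0.5, 0.8, -0.9]
gripper_width: 1.002
grasp_force: 0.0
time: 5.4
tool_pos: [0.6034, 0.0661, 0.1462]
tool_rot: [0.002, 0.028, 1.0, 0.0]
contact_force: [0.1, -0.4, 0.0]
gripper_width: 0.42
grasp_force: 0.0
0.418459036625465 [ 0.59780531 -0.39363473  0.09494601] [0.60307573 0.06612316 0.14564775]
```

View pics/s2.png

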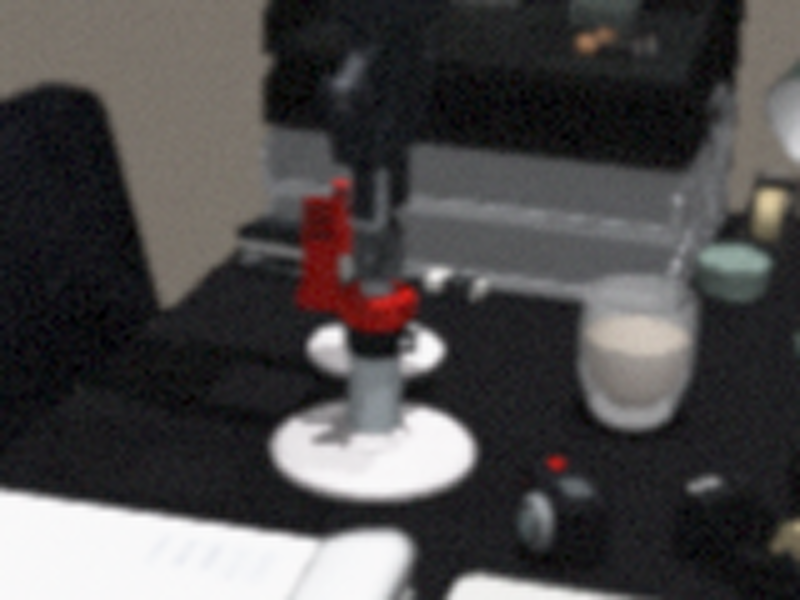

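Side view: the fingers straddle the head at about (375,250), above the ring and clear of the paddle. Now closing.

```bash
python3 -m crank '[[0.2, 0, 0, 0, 0, 0, 0], [0.2, 0, 0, 0, 0, 0, 0], [0.2, 0, 0, 0, 0, 0, 0], [0.2, 0, 0, 0, 0, 0, 0]]'; python3 - <<'E'
from h import *
s=manip.state(); print({k:np.round(s[k],4) for k in s})
E
```

```text
time: 5.95
tool_pos: [0.6021, 0.0661, 0.1439]
tool_rot: [-0.0, 0.028, 1.0, -0.0]
contact_force: [0.1, -0.2, 0.8]
gripper_width: 0.196
grasp_force: 0.0
{'time': np.float64(5.95), 'joint_pos': array([-0.0134,  0.0582,  1.723 , -0.    ,  1.3606, -1.5279]), 'joint_vel': array([-0.0006,  0.0012, -0.002 ,  0.0001,  0.0028,  0.0018]), 'joint_efforts': array([ 6.00000e-04, -3.82920e+01, -3.57163e+01, -2.00000e-04,
        1.00000e-03,  1.00000e-04]), 'tool_pos': array([0.6021, 0.0661, 0.1439]), 'tool_rot': array([-1.000e-04,  2.820e-02,  9.996e-01, -0.000e+00]), 'contact_force': array([ 0.0781, -0.1528,  0.813 ]), 'ft_torque': array([-0.026 , -0.039 , -0.0207]), 'grasp_force': np.float64(0.0), 'gripper_width': np.float64(0.1959)}
```

```bash
python3 - <<'E'
from h import *
a,_=manip.grab_frame("wrist"); b,_=manip.grab_frame("side")
save("c3.png",np.hstack([cv2.resize(a[100:420,80:480],(500,400)),cv2.resize(b[130:220,270:338],(300,400),interpolation=2)]))
E
```

```text
(no output)
```

View pics/c3.png

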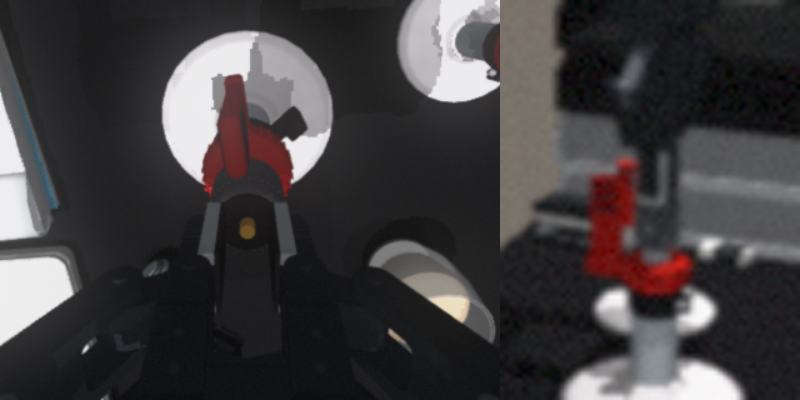

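Wrist view: the head, with brass at (247,228), is centred between the pads, which are nearly touching it. The opening scale is just not linear in mm. Keep closing.

```bash
python3 -m crank '[[0, 0, 0, 0, 0, 0, 0], [0, 0, 0, 0, 0, 0, 0], [0, 0, 0, 0, 0, 0, 0], [0, 0, 0, 0, 0, 0, 0]]'; python3 - <<'E'
from h import *
s=manip.state(); print({k:np.round(s[k],4) for k in ["contact_force","ft_torque","tool_pos","gripper_width"]})
E
```

```text
time: 6.55
tool_pos: [0.6022, 0.0662, 0.144]
tool_rot: [-0.0, 0.028, 1.0, -0.0]
contact_force: [0.1, 0.9, 0.1]
gripper_width: 0.003
grasp_force: 0.0
{'contact_force': array([0.0733, 0.8543, 0.1403]), 'ft_torque': array([-0.0379,  0.0008,  0.0172]), 'tool_pos': array([0.6022, 0.0662, 0.144 ]), 'gripper_width': np.float64(0.0025)}
```

```bash
python3 - <<'E'
from h import *
a,d=manip.grab_frame("wrist"); b,_=manip.grab_frame("side")
np.savez("f_w2",im=a,d=d)
save("c4.png",np.hstack([cv2.resize(a[180:380,180:380],(400,400),interpolation=2),cv2.resize(b[130:220,260:350],(400,400),interpolation=2)]))
p=manip.camera_params("wrist"); print(p["xyz"])
for v in range(200,340,10): print(v,[tuple(pt(p,u,v,d[v,u]).round(3)) for u in (262,278,294)])
E
```

```text
[0.5186365  0.07088224 0.30621051]
200 [(np.float64(0.557), np.float64(0.062), np.float64(0.176)), (np.float64(0.576), np.float64(0.068), np.float64(0.114)), (np.float64(0.584), np.float64(0.079), np.float64(0.088))]
210 [(np.float64(0.561), np.float64(0.062), np.float64(0.176)), (np.float64(0.571), np.float64(0.068), np.float64(0.15)), (np.float64(0.582), np.float64(0.078), np.float64(0.116))]
220 [(np.float64(0.566), np.float64(0.062), np.float64(0.176)), (np.float64(0.57), np.float64(0.068), np.float64(0.165)), (np.float64(0.588), np.float64(0.077), np.float64(0.118))]
230 [(np.float64(0.571), np.float64(0.061), np.float64(0.175)), (np.float64(0.573), np.float64(0.068), np.float64(0.172)), (np.float64(0.594), np.float64(0.077), np.float64(0.119))]
240 [(np.float64(0.588), np.float64(0.059), np.float64(0.147)), (np.float64(0.586), np.float64(0.067), np.float64(0.153)), (np.float64(0.588), np.float64(0.076), np.float64(0.149))]
250 [(np.float64(0.588), np.float64(0.059), np.float64(0.159)), (np.float64(0.587), np.float64(0.067), np.float64(0.162)), (np.float64(0.589), np.float64(0.0
[... 775 characters left out ...]
np.float64(0.061), np.float64(0.2)), (np.float64(0.591), np.float64(0.067), np.float64(0.199)), (np.float64(0.591), np.float64(0.073), np.float64(0.199))]
310 [(np.float64(0.588), np.float64(0.062), np.float64(0.209)), (np.float64(0.593), np.float64(0.067), np.float64(0.202)), (np.float64(0.589), np.float64(0.073), np.float64(0.209))]
320 [(np.float64(0.589), np.float64(0.062), np.float64(0.213)), (np.float64(0.598), np.float64(0.067), np.float64(0.201)), (np.float64(0.591), np.float64(0.073), np.float64(0.212))]
330 [(np.float64(0.589), np.float64(0.062), np.float64(0.218)), (np.float64(0.603), np.float64(0.066), np.float64(0.201)), (np.float64(0.591), np.float64(0.072), np.float64(0.217))]
```

View pics/c4.png

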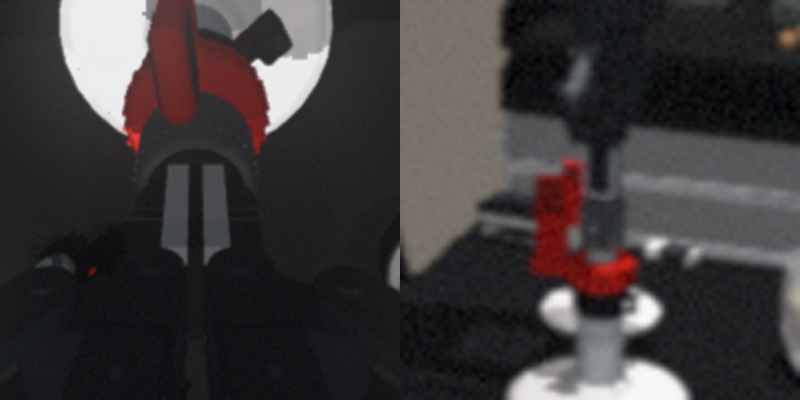

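```bash
python3 - <<'E'
from h import *
f=np.load("f_w2.npz"); d=f["d"]; p=manip.camera_params("wrist")
for v in list(range(244,310,4)): print(v,[tuple(pt(p,u,v,d[v,u]).round(3).tolist()) for u in (245,268,287,310)], f["im"][v,268],f["im"][v,245])
c=proj(p,[.591,.06,.125]); print(c,proj(p,[.591,.060,.17]),proj(p,[.602,.066,.171]),proj(p,[.602,.066,.162]))
E
```

```text
244 [(0.603, 0.046, 0.118), (0.587, 0.062, 0.155), (0.587, 0.072, 0.156), (0.605, 0.087, 0.118)] [50 48 50] [143  45  44]
248 [(0.606, 0.045, 0.116), (0.587, 0.062, 0.159), (0.587, 0.072, 0.159), (0.608, 0.087, 0.118)] [48 47 49] [175  48  46]
252 [(0.61, 0.045, 0.115), (0.587, 0.062, 0.164), (0.589, 0.072, 0.162), (0.611, 0.087, 0.116)] [52 50 53] [180  52  49]
256 [(0.669, 0.028, 0.001), (0.59, 0.062, 0.162), (0.59, 0.072, 0.163), (0.673, 0.096, 0.0)] [40 37 38] [43 40 42]
260 [(0.673, 0.028, 0.001), (0.591, 0.062, 0.164), (0.591, 0.071, 0.165), (0.677, 0.096, 0.001)] [36 34 35] [40 39 41]
264 [(0.679, 0.027, -0.001), (0.59, 0.062, 0.17), (0.591, 0.071, 0.17), (0.682, 0.096, -0.0)] [76 78 80] [38 36 38]
268 [(0.684, 0.027, -0.001), (0.59, 0.063, 0.174), (0.591, 0.071, 0.174), (0.687, 0.096, 0.0)] [75 77 80] [37 37 38]
272 [(0.687, 0.027, 0.001), (0.59, 0.063, 0.178), (0.591, 0.071, 0.178), (0.692, 0.096, -0.0)] [75 77 80] [36 35 36]
276 [(0.693, 0.026, 0.0), (0.59, 0.063, 0.181), (0.591, 0.071, 0.181), (0.697, 0.096, -0.0)] [74 75 78] [37 34 36]
280 [(0.697, 0.026, 0.001), (0.591, 
[... 450 characters left out ...]
.19), (0.59, 0.063, 0.196), (0.591, 0.071, 0.197), (0.595, 0.08, 0.191)] [68 72 75] [22 22 24]
300 [(0.594, 0.053, 0.193), (0.591, 0.063, 0.199), (0.591, 0.071, 0.199), (0.595, 0.08, 0.193)] [68 70 73] [22 22 24]
304 [(0.595, 0.054, 0.195), (0.519, 0.071, 0.306), (0.591, 0.07, 0.201), (0.595, 0.079, 0.197)] [90 92 96] [20 22 23]
308 [(0.589, 0.055, 0.205), (0.59, 0.063, 0.206), (0.59, 0.07, 0.205), (0.59, 0.079, 0.206)] [24 25 26] [22 22 24]
(np.float64(266.13410608661485), np.float64(229.9385228404809)) (np.float64(262.989106128723), np.float64(265.63612091514045)) (np.float64(277.03319257927825), np.float64(286.48769185759954)) (np.float64(277.05254908951196), np.float64(276.893095105749))
```

```bash
python3 - <<'E'
from h import *
f=np.load("f_w.npz"); d=f["d"]; p=manip.camera_params("wrist")
s=manip.state(); print(s["tool_pos"],s["joint_pos"],p["xyz"],rot(p["orientation"]).round(3).tolist())
# pixels of the fingertips at w1; same camera rotation, position of then
p=dict(p); p["xyz"]=[0.52054208,0.06424759,0.49420989]
for u,v in [(176,280),(165,300),(150,320),(378,280),(390,300),(402,320),(140,340),(415,340)]: print(u,v,f["im"][v,u],pt(p,u,v,d[v,u]).round(3))
E
```

```text
[0.60219102 0.0661625  0.14397539] [-1.33680337e-02  5.81747130e-02  1.72290961e+00  2.21023324e-05
  1.36059795e+00 -1.52794163e+00] [0.5186365  0.07088224 0.30621051] [[0.056, 0.945, 0.322], [0.998, -0.053, -0.018], [-0.0, 0.322, -0.947]]
176 280 [59 58 60] [0.59  0.017 0.372]
165 300 [57 55 57] [0.59  0.017 0.388]
150 320 [76 77 81] [0.59  0.016 0.4  ]
378 280 [39 36 34] [0.595 0.103 0.372]
390 300 [32 29 27] [0.595 0.104 0.387]
402 320 [23 23 21] [0.594 0.103 0.4  ]
140 340 [40 40 42] [0.59  0.016 0.41 ]
415 340 [23 23 25] [0.593 0.103 0.412]
```

In the tool's units: -0.03 m / 0.6 = -0.05.

```bash
python3 - <<'E'
from h import *
f=np.load("f_w.npz"); d=f["d"]; p=manip.camera_params("wrist")
p["xyz"]=[0.52054208,0.06424759,0.49420989]
for u,v in [(280,385),(280,395),(280,405),(280,415),(240,400),(320,400),(210,385),(350,385),(120,350),(80,360)]: print(u,v,pt(p,u,v,d[v,u]).round(3))
f=np.load("f_w2.npz"); d=f["d"]; p=manip.camera_params("wrist")
for v in range(300,420,8): print(v,[tuple(pt(p,u,v,d[v,u]).round(3).tolist()) for u in (240,262,279,294)])
E
python3 -m crank '[[0.5, 0, 0, -0.05, 0, 0, 0], [0.5, 0, 0, 0, 0, 0, 0], [0.5, 0, 0, 0, 0, 0, 0], [0.5, 0, 0, 0, 0, 0, 0]]'
python3 - <<'E'
from h import *
a,d=manip.grab_frame("wrist"); b,_=manip.grab_frame("side")
p=manip.camera_params("wrist"); np.savez("f_w3",im=a,d=d)
save("c5.png",np.hstack([cv2.resize(a[180:420,160:400],(440,440)),cv2.resize(b[110:220,260:350],(360,440),interpolation=2)]))
for v in range(330,420,8): print(v,[tuple(pt(p,u,v,d[v,u]).round(3).tolist()) for u in (262,279,294)])
E
```

```text
280 385 [0.999 0.042 0.047]
280 395 [0.594 0.061 0.429]
280 405 [0.593 0.061 0.433]
280 415 [0.592 0.061 0.436]
240 400 [0.521 0.064 0.494]
320 400 [0.593 0.071 0.432]
210 385 [ 0.998 -0.085  0.042]
350 385 [1.    0.166 0.053]
120 350 [0.588 0.013 0.416]
80 360 [ 0.593 -0.002  0.414]
300 [(0.717, 0.019, 0.008), (0.59, 0.061, 0.2), (0.591, 0.067, 0.199), (0.591, 0.073, 0.199)]
308 [(0.718, 0.021, 0.021), (0.589, 0.061, 0.206), (0.519, 0.071, 0.306), (0.588, 0.073, 0.208)]
316 [(0.589, 0.054, 0.21), (0.59, 0.061, 0.21), (0.597, 0.067, 0.201), (0.59, 0.073, 0.21)]
324 [(0.589, 0.054, 0.214), (0.59, 0.062, 0.214), (0.6, 0.067, 0.202), (0.59, 0.072, 0.215)]
332 [(0.588, 0.055, 0.219), (0.59, 0.062, 0.218), (0.604, 0.067, 0.202), (0.59, 0.072, 0.219)]
340 [(0.519, 0.071, 0.306), (0.59, 0.062, 0.222), (0.608, 0.066, 0.201), (0.591, 0.072, 0.222)]
348 [(0.584, 0.057, 0.232), (0.584, 0.063, 0.232), (0.612, 0.066, 0.201), (0.584, 0.072, 0.232)]
356 [(0.584, 0.057, 0.234), (0.585, 0.063, 0.234), (0.802, 0.057, -0.0), (0.585, 0.072, 0.234)]
364 [(0.584, 0.057, 0.238), (0.588, 0.063, 0.234), (0.8
[... 924 characters left out ...]
5, 0.001), (0.81, 0.056, 0.001), (0.811, 0.075, 0.001)]
354 [(0.818, 0.034, 0.005), (0.823, 0.056, 0.001), (0.824, 0.075, 0.0)]
362 [(0.825, 0.034, 0.011), (0.836, 0.055, 0.0), (0.838, 0.074, 0.0)]
370 [(0.837, 0.033, 0.012), (0.849, 0.054, 0.001), (0.851, 0.074, 0.0)]
378 [(0.82, 0.036, 0.041), (0.864, 0.053, -0.0), (0.863, 0.073, 0.001)]
386 [(0.591, 0.063, 0.267), (0.59, 0.067, 0.268), (0.591, 0.071, 0.267)]
394 [(0.59, 0.063, 0.27), (0.591, 0.067, 0.27), (0.591, 0.071, 0.27)]
402 [(0.591, 0.063, 0.272), (0.59, 0.067, 0.273), (0.59, 0.071, 0.274)]
410 [(0.59, 0.063, 0.275), (0.59, 0.067, 0.276), (0.591, 0.071, 0.275)]
418 [(0.59, 0.063, 0.277), (0.591, 0.067, 0.277), (0.59, 0.071, 0.277)]
```

View pics/c5.png

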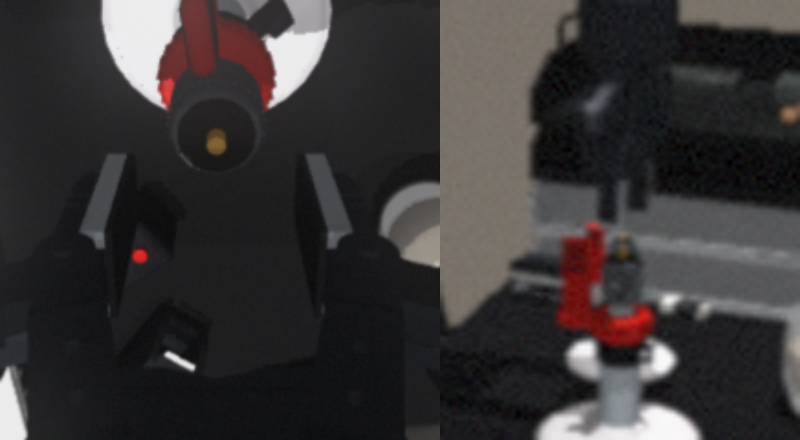

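c5: the open fingers, with tips near crop (115,155), hang well above the head (215,140). So reported TCP z reads about 43 mm below the real grasp point. I'll measure the tip offset and use that.

```bash
python3 - <<'E'
from h import *
p=manip.camera_params("wrist"); f=np.load("f_w3.npz"); d=f["d"]; print(manip.state()["tool_pos"],p["xyz"])
q=np.array([[*pt(p,u,v,d[v,u])] for v in range(240,340) for u in range(180,370) if d[v,u]>0])
for lo,hi in((.02,.064),(.07,.12)):
    k=q[(q[:,0]>.587)&(q[:,0]<.616)&(q[:,2]>.175)&(q[:,1]>lo)&(q[:,1]<hi)]
    print(np.percentile(k[:,2],[0.2,1,3]),k[:,1].min(),k[:,1].max(),k[:,0].min(),k[:,0].max())
    t=k[k[:,2]<np.percentile(k[:,2],10)]; print(t.mean(0))
E
```

```text
[0.60159511 0.06613516 0.17277863] [0.51832626 0.07088012 0.33513194]
[0.19546889 0.19712705 0.19977049] 0.031454082172840854 0.04704504596253371 0.5870020086026914 0.6111611209525208
[0.59443485 0.04224697 0.20104527]
[0.19504836 0.19726469 0.19966487] 0.08678636309330946 0.10169119332497281 0.5885923508633529 0.6139129418303163
[0.59701408 0.09092797 0.20106515]
```

Careful with the scale: shifts go in shares of 60 cm and turns go in shares of 90 degrees. That gives: 0.03 m / 0.6 = 0.05, 0.012 m / 0.6 = 0.02.

```bash
python3 -m crank '[[0.8, 0, 0, 0, 0, 0, 0], [0.8, 0, 0, 0.05, 0, 0, 0], [0.8, 0, 0, 0.05, 0, 0, 0], [0.6, 0, 0, 0.02, 0, 0, 0], [0.5, 0, 0, 0, 0, 0, 0]]' && python3 -m crank '[[0.3, 0, 0, 0, 0, 0, 0], [0, 0, 0, 0, 0, 0, 0], [0, 0, 0, 0, 0, 0, 0], [0, 0, 0, 0, 0, 0, 0]]'; python3 - <<'E'
from h import *
s=manip.state(); print({k:np.round(s[k],4) for k in ["contact_force","ft_torque","tool_pos","gripper_width","grasp_force"]})
E
```

```text
time: 7.88
tool_pos: [0.6016, 0.0661, 0.1011]
tool_rot: [-0.001, 0.028, 1.0, -0.0]
contact_force: [-0.2, -0.1, 0.0]
gripper_width: 0.499
grasp_force: 0.0
time: 8.38
tool_pos: [0.603, 0.0662, 0.1033]
tool_rot: [0.001, 0.028, 1.0, 0.0]
contact_force: [-0.8, 0.6, 4.1]
gripper_width: 0.358
grasp_force: 59.9
{'contact_force': array([-0.842 ,  0.6089,  4.0831]), 'ft_torque': array([ 0.0937,  0.064 , -0.0063]), 'tool_pos': array([0.603 , 0.0662, 0.1033]), 'gripper_width': np.float64(0.3582), 'grasp_force': np.float64(59.8523)}
```

In the tool's units: -0.013 m / 0.6 = -0.0217.

```bash
python3 -m crank '[[0, 0, 0, 0, 0, 0, 0], [0, 0, 0, 0, 0, 0, 0], [0, 0, 0, 0, 0, 0, 0], [0, 0, 0, 0, 0, 0, 0]]';  python3 -m crank '[[0, 0, 0, -0.0217, 0, 0, 0], [0, 0, 0, -0.0217, 0, 0, 0], [0, 0, 0, 0, 0, 0, 0], [0, 0, 0, 0, 0, 0, 0], [0, 0, 0, 0, 0, 0, 0]]';python3 -m crank '[[0, 0, 0, 0, 0, 0, 0], [0, 0, 0, 0, 0, 0, 0]]'
```

```text
time: 8.88
tool_pos: [0.603, 0.0662, 0.1032]
tool_rot: [0.001, 0.028, 1.0, 0.0]
contact_force: [-0.7, -0.5, 5.7]
gripper_width: 0.359
grasp_force: 60.1
time: 9.5
tool_pos: [0.6021, 0.0662, 0.1276]
tool_rot: [-0.0, 0.028, 1.0, 0.0]
contact_force: [2.8, 0.4, -2.1]
gripper_width: 0.361
grasp_force: 59.8
time: 9.75
tool_pos: [0.6021, 0.0662, 0.1276]
tool_rot: [-0.0, 0.028, 1.0, 0.0]
contact_force: [1.8, 1.6, -3.2]
gripper_width: 0.36
grasp_force: 59.7
```

In the tool's units: -0.0016 m / 0.6 = -0.0027, 0.15 rad / 1.5708 = 0.0955.

```bash
python3 -m crank '[[0, 0, 0, -0.0027, 0, 0, 0], [0, 0, 0, 0, 0, 0, 0], [0, 0, 0, 0, 0, 0, 0.0955], [0, 0, 0, 0, 0, 0, 0.0955], [0, 0, 0, 0, 0, 0, 0.0955]]' && python3 -m crank '[[0, 0, 0, 0, 0, 0, 0.0637], [0, 0, 0, 0, 0, 0, 0.0637], [0, 0, 0, 0, 0, 0, 0.0637], [0, 0, 0, 0, 0, 0, 0]]'; python3 - <<'E'
from h import *
s=manip.state(); print({k:np.round(s[k],4) for k in ["contact_force","ft_torque","tool_pos","joint_pos"]})
E
```

```text
time: 10.38
tool_pos: [0.6022, 0.0661, 0.1297]
tool_rot: [0.0, 0.253, 0.968, -0.0]
contact_force: [2.0, -0.2, -3.3]
gripper_width: 0.36
grasp_force: 59.8
time: 10.88
tool_pos: [0.6022, 0.066, 0.1297]
tool_rot: [0.0, 0.392, 0.92, -0.0]
contact_force: [2.3, -0.2, -2.2]
gripper_width: 0.358
grasp_force: 59.8
{'contact_force': array([ 2.3102, -0.225 , -2.1931]), 'ft_torque': array([-0.0531, -0.4575,  0.0436]), 'tool_pos': array([0.6022, 0.066 , 0.1297]), 'joint_pos': array([-1.3500e-02,  7.1100e-02,  1.7342e+00, -3.0000e-04,  1.3362e+00,
       -7.7900e-01])}
```

In the tool's units: 0.0005 m / 0.6 = 0.0008, 0.08 rad / 1.5708 = 0.0509.

```bash
for i in 1; do python3 -m crank '[[0, 0, 0, 0.0008, 0, 0, 0.0509], [0, 0, 0, 0, 0, 0, 0.0509], [0, 0, 0, 0, 0, 0, 0.0509], [0, 0, 0, 0, 0, 0, 0]]'; python3 -c "
from h import *
s=manip.state(); print({k:np.round(s[k],3).tolist() for k in ['contact_force','ft_torque','tool_pos','joint_pos']})"; done
python3 -m crank '[[0, 0, 0, 0, 0, 0, 0.0509], [0, 0, 0, 0, 0, 0, 0.0509], [0, 0, 0, 0, 0, 0, 0.0509], [0, 0, 0, 0, 0, 0, 0]]'; python3 -c "
from h import *
s=manip.state(); print({k:np.round(s[k],3).tolist() for k in ['contact_force','ft_torque','tool_pos','joint_pos']})
p=manip.camera_params('wrist'); im,d=manip.grab_frame('wrist');save('w6.png',im)"
```

```text
time: 11.38
tool_pos: [0.6023, 0.0654, 0.1294]
tool_rot: [0.0, 0.499, 0.867, -0.001]
contact_force: [1.8, -2.6, -2.3]
gripper_width: 0.361
grasp_force: 60.7
{'contact_force': [1.79, -2.61, -2.25], 'ft_torque': [-0.31, -0.378, 0.067], 'tool_pos': [0.602, 0.065, 0.129], 'joint_pos': [-0.014, 0.071, 1.734, -0.001, 1.336, -0.54]}
time: 11.88
tool_pos: [0.6025, 0.0648, 0.1294]
tool_rot: [0.001, 0.599, 0.801, -0.001]
contact_force: [1.6, -5.6, -2.1]
gripper_width: 0.356
grasp_force: 64.3
{'contact_force': [1.602, -5.58, -2.062], 'ft_torque': [-0.583, -0.375, 0.193], 'tool_pos': [0.602, 0.065, 0.129], 'joint_pos': [-0.014, 0.072, 1.734, -0.003, 1.335, -0.3]}
```

View pics/w6.png

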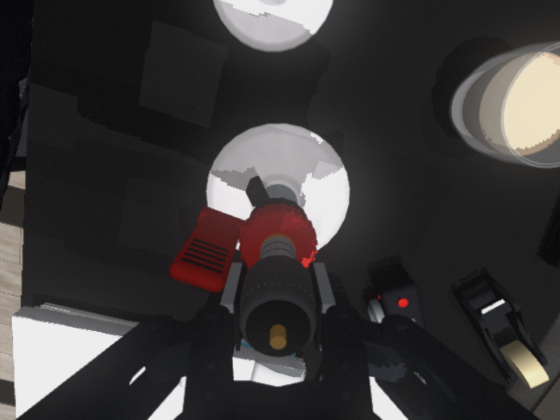

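Wrist view: the left finger is against the paddle (205,250), which is moving, and the column is visible at (278,243) between head and ring. I'll check the band there numerically.

```bash
python3 - <<'E'
from h import *
im=cv2.imread("pics/w6.png")[:,:,::-1]
p=manip.camera_params("wrist")
for v in range(222,262,2): print(v,im[v,270].tolist(),im[v,278].tolist(),im[v,286].tolist())
# where points on near column surface would appear; camera azimuth from the axis
ax=np.array([.6023,.0658]); c=np.array(p["xyz"][:2])-ax; u=c/np.linalg.norm(c)
for z in (.118,.122,.126,.13,.14,.154): print(z,np.round(proj(p,[*(ax+.01*u),z]),1))
print("ring rim",np.round(proj(p,[*(ax+.023*u),.118]),1),"head low edge",np.round(proj(p,[*(ax+.016*u),.154]),1))
E
```

```text
222 [109, 43, 43] [107, 42, 43] [125, 46, 45]
224 [107, 41, 41] [108, 43, 43] [126, 46, 46]
226 [108, 42, 41] [107, 41, 42] [124, 45, 44]
228 [107, 40, 41] [108, 42, 41] [123, 42, 42]
230 [107, 39, 40] [106, 38, 38] [109, 41, 41]
232 [106, 37, 36] [106, 43, 38] [108, 40, 41]
234 [103, 42, 35] [102, 57, 35] [106, 43, 39]
236 [102, 57, 37] [98, 71, 58] [102, 59, 40]
238 [80, 70, 70] [77, 75, 75] [93, 73, 65]
240 [72, 70, 72] [75, 72, 74] [76, 74, 75]
242 [71, 68, 71] [62, 60, 61] [75, 73, 76]
244 [67, 64, 66] [77, 74, 76] [64, 60, 62]
246 [73, 71, 73] [75, 73, 74] [76, 74, 76]
248 [69, 66, 68] [59, 56, 57] [74, 72, 73]
250 [62, 59, 61] [74, 71, 73] [63, 59, 61]
252 [72, 69, 71] [74, 71, 74] [74, 72, 74]
254 [70, 67, 69] [69, 67, 68] [73, 71, 72]
256 [45, 42, 43] [43, 41, 43] [48, 45, 47]
258 [42, 38, 40] [42, 40, 40] [45, 42, 44]
260 [43, 39, 42] [40, 36, 39] [42, 38, 41]
0.118 [278.4 233.8]
0.122 [278.4 236.6]
0.126 [278.5 239.4]
0.13 [278.5 242.4]
0.14 [278.5 250.4]
0.154 [278.6 263.3]
ring rim [278.3 212.6] head low edge [278.5 251.8]
```

In the tool's units: 0.08 rad / 1.5708 = 0.0509.

```bash
S="from h import *
s=manip.state(); print({k:np.round(s[k],3).tolist() for k in ['contact_force','ft_torque','tool_pos','joint_pos']})"
python3 -m crank '[[0, 0, 0, 0, 0, 0, 0.0509], [0, 0, 0, 0, 0, 0, 0.0509], [0, 0, 0, 0, 0, 0, 0.0509], [0, 0, 0, 0, 0, 0, 0]]'; python3 -c "$S"
python3 -m crank '[[0, 0, 0, 0, 0, 0, 0.0382], [0, 0, 0, 0, 0, 0, 0.0382], [0, 0, 0, 0, 0, 0, 0]]'; python3 -c "$S"
```

```text
time: 12.42
tool_pos: [0.6018, 0.0622, 0.1294]
tool_rot: [0.002, 0.69, 0.724, -0.003]
contact_force: [-1.7, -12.9, -0.4]
gripper_width: 0.358
grasp_force: 68.8
{'contact_force': [-1.748, -12.928, -0.412], 'ft_torque': [-1.636, -0.081, 0.543], 'tool_pos': [0.602, 0.062, 0.129], 'joint_pos': [-0.016, 0.071, 1.735, -0.008, 1.337, -0.061]}
time: 12.8
tool_pos: [0.6012, 0.0615, 0.1293]
tool_rot: [0.002, 0.732, 0.681, -0.004]
contact_force: [-4.4, -16.1, 0.5]
gripper_width: 0.359
grasp_force: 68.7
{'contact_force': [-4.389, -16.086, 0.545], 'ft_torque': [-1.875, 0.2, 0.604], 'tool_pos': [0.601, 0.062, 0.129], 'joint_pos': [-0.017, 0.071, 1.735, -0.009, 1.339, 0.058]}
```

In the tool's units: 0.002 m / 0.6 = 0.0033, 0.05 rad / 1.5708 = 0.0318.

```bash
S="from h import *
s=manip.state(); print({k:np.round(s[k],3).tolist() for k in ['contact_force','ft_torque','tool_pos','joint_pos']})"
python3 -m crank '[[0, 0.0033, 0, 0, 0, 0, 0.0318], [0, 0.0033, 0, 0, 0, 0, 0.0318], [0, 0, 0, 0, 0, 0, 0]]'; python3 -c "$S"
python3 -m crank '[[0, 0, 0, 0, 0, 0, 0.0382], [0, 0, 0, 0, 0, 0, 0.0382], [0, 0, 0, 0, 0, 0, 0]]'; python3 -c "$S
a,d=manip.grab_frame('wrist'); save('w7.png',a); np.savez('f_w7',im=a,d=d)
p=manip.camera_params('wrist')
for q,z in [('paddle',.16),('head',.171)]:
    for r in manip.mark_of('wrist',q)[:2]:
        v,u=r['centre'];print(q,r['conf'],u,v,atz(p,u,v,z).round(3))"
```

```text
time: 13.18
tool_pos: [0.6009, 0.062, 0.1294]
tool_rot: [0.004, 0.765, 0.644, -0.007]
contact_force: [-6.8, -26.3, 3.9]
gripper_width: 0.358
grasp_force: 67.6
{'contact_force': [-6.799, -26.271, 3.915], 'ft_torque': [-3.567, 0.771, 0.896], 'tool_pos': [0.601, 0.062, 0.129], 'joint_pos': [-0.012, 0.073, 1.733, -0.017, 1.341, 0.164]}
time: 13.55
tool_pos: [0.6006, 0.0618, 0.1293]
tool_rot: [0.005, 0.803, 0.596, -0.008]
contact_force: [-6.8, -26.0, 3.7]
gripper_width: 0.357
grasp_force: 68.5
{'contact_force': [-6.819, -25.992, 3.683], 'ft_torque': [-3.562, 1.154, 0.859], 'tool_pos': [0.601, 0.062, 0.129], 'joint_pos': [-0.013, 0.072, 1.734, -0.017, 1.342, 0.284]}
paddle 0.6 199.1 261.8 [0.571 0.087 0.16 ]
head 0.58 276.6 298.0 [0.601 0.065 0.171]
```

In the tool's units: 0.06 rad / 1.5708 = 0.0382.

```bash
cat > pa.py <<'E'
from h import *
s=manip.state(); print({k:np.round(s[k],3).tolist() for k in ['contact_force','ft_torque','tool_pos','joint_pos']})
p=manip.camera_params('wrist'); a,d=manip.grab_frame('wrist')
hsv=cv2.cvtColor(a,cv2.COLOR_RGB2HSV)
r=((hsv[...,0]<8)|(hsv[...,0]>172))&(hsv[...,1]>140)&(hsv[...,2]>50)&(d>0)
q=np.array([pt(p,u,v,d[v,u]) for v,u in np.argwhere(r)]); q=q[(q[:,2]>.172)&(q[:,2]<.18)&(np.hypot(q[:,0]-.602,q[:,1]-.066)<.06)]
c=q.mean(0)-[.602,.066,0]; dv=np.linalg.svd(q[:,:2]-q[:,:2].mean(0))[2][0]
print("paddle top",len(q),c.round(4),"ang",np.degrees(np.arctan2(c[1],c[0])).round(1),"dir",np.degrees(np.arctan2(dv[1],dv[0])).round(1)%180)
E
python3 pa.py; python3 -m crank '[[0, 0, 0, 0, 0, 0, 0.0382], [0, 0, 0, 0, 0, 0, 0.0382], [0, 0, 0, 0, 0, 0, 0]]'; python3 pa.py
```

```text
{'contact_force': [-6.753, -25.562, 3.489], 'ft_torque': [-3.573, 1.122, 0.79], 'tool_pos': [0.601, 0.062, 0.129], 'joint_pos': [-0.012, 0.072, 1.733, -0.017, 1.342, 0.284]}
paddle top 1038 [-0.0303  0.02    0.1751] ang 146.6 dir 148.8
time: 14.12
tool_pos: [0.6, 0.0614, 0.1294]
tool_rot: [0.005, 0.837, 0.547, -0.008]
contact_force: [-9.0, -27.5, 4.3]
gripper_width: 0.359
grasp_force: 67.1
{'contact_force': [-9.0, -27.543, 4.326], 'ft_torque': [-3.693, 1.573, 1.085], 'tool_pos': [0.6, 0.061, 0.129], 'joint_pos': [-0.013, 0.072, 1.734, -0.018, 1.344, 0.404]}
paddle top 1031 [-0.0286  0.0221  0.1751] ang 142.3 dir 144.6
```

In the tool's units: 0.06 rad / 1.5708 = 0.0382.

```bash
python3 -m crank '[[0, 0, 0, 0, 0, 0, 0.0382], [0, 0, 0, 0, 0, 0, 0.0382], [0, 0, 0, 0, 0, 0, 0]]'; python3 pa.py
```

```text
time: 14.55
tool_pos: [0.5981, 0.0593, 0.1293]
tool_rot: [0.006, 0.868, 0.497, -0.011]
contact_force: [-16.9, -36.0, 9.5]
gripper_width: 0.359
grasp_force: 73.4
{'contact_force': [-16.94, -36.04, 9.55], 'ft_torque': [-4.707, 2.716, 1.579], 'tool_pos': [0.598, 0.059, 0.129], 'joint_pos': [-0.014, 0.071, 1.735, -0.023, 1.349, 0.522]}
paddle top 1008 [-0.0285  0.0221  0.1751] ang 142.2 dir 144.8
```

Lever hit its stop: the paddle is unchanged while the torque jumped. Ease off a little, keeping the grip.

In the tool's units: -0.06 rad / 1.5708 = -0.0382.

```bash
python3 -m crank '[[0, 0, 0, 0, 0, 0, -0.0382], [0, 0, 0, 0, 0, 0, -0.0318], [0, 0, 0, 0, 0, 0, 0], [0, 0, 0, 0, 0, 0, 0]]'; python3 pa.py; python3 - <<'E'
from h import *
im,d=manip.grab_frame("wrist"); p=manip.camera_params("wrist")
ax=np.array([.602,.0661]); c=np.array(p["xyz"][:2])-ax; u=c/np.linalg.norm(c)
for z in (.118,.122): print(z,np.round(proj(p,[*(ax+.01*u),z]),1))
uu=int(proj(p,[*(ax+.01*u),.12])[0])
for v in range(int(proj(p,[*(ax+.01*u),.118])[1])-6,int(proj(p,[*(ax+.01*u),.122])[1])+8): print(v,im[v,uu-3].tolist(),im[v,uu+3].tolist())
save("w8.png",im)
E
```

```text
time: 15.1
tool_pos: [0.6, 0.0612, 0.1294]
tool_rot: [0.005, 0.839, 0.543, -0.008]
contact_force: [-9.0, -27.1, 5.8]
gripper_width: 0.355
grasp_force: 66.9
{'contact_force': [-9.045, -27.131, 5.812], 'ft_torque': [-4.11, 1.7, 1.126], 'tool_pos': [0.6, 0.061, 0.129], 'joint_pos': [-0.013, 0.072, 1.734, -0.019, 1.344, 0.413]}
paddle top 1016 [-0.0286  0.0221  0.1752] ang 142.3 dir 144.7
0.118 [278.1 226.1]
0.122 [278.1 228.8]
220 [105, 35, 35] [105, 38, 38]
221 [105, 36, 35] [105, 36, 36]
222 [105, 35, 35] [106, 37, 36]
223 [104, 33, 35] [104, 34, 35]
224 [105, 36, 35] [104, 35, 36]
225 [105, 35, 33] [104, 36, 35]
226 [102, 42, 31] [103, 43, 35]
227 [100, 54, 30] [101, 55, 32]
228 [103, 58, 33] [103, 58, 35]
229 [104, 63, 45] [105, 63, 46]
230 [77, 69, 69] [83, 72, 72]
231 [73, 70, 73] [78, 76, 77]
232 [73, 70, 73] [76, 74, 76]
233 [73, 70, 73] [76, 74, 76]
234 [69, 68, 69] [73, 70, 72]
235 [58, 56, 58] [65, 62, 64]
```

View pics/w8.png

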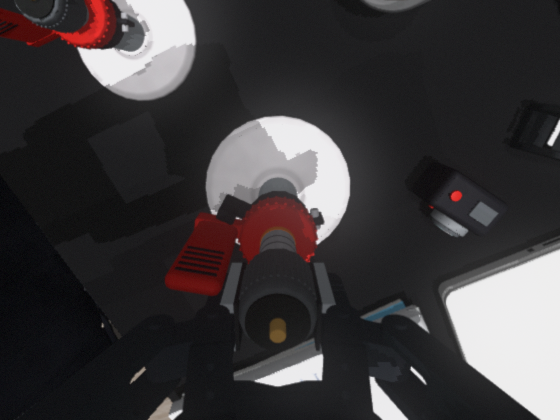

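Wrist view: the head (278,310) is still held between the pads. The paddle (200,255) is at its stop, and the full band shows at rows 226–229, flush with the ring top.

```bash
python3 -c "
from plant import manip
print(manip.job_done())"
```

```text
the job is handed in; nothing more can be done
None
```

The job is handed in at about 15 s: the column is at the mark with the orange band flush with the ring top, the lever is closed against its stop, the head is still gripped, and I touched nothing else on the desk.

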